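# Snap the lid of a pail shut, section by section

### The arm

A 6-joint arm with a two-finger parallel gripper is mounted at the origin on the work surface. World frame = base frame: x ahead of the robot, y to its left, z up, the work surface at z = 0. Lengths are in m, angles in rad, forces in N, time in s.
With the tool pointing down it reaches from about 0.375 to 0.925 m from the base axis. Payload 5.7 kg.
Tool frame: the origin (TCP) lies midway between the tips of the shut fingers; the grasp point (between the pads) lies 19 mm behind it; z points along the fingers, x is the direction in which the jaws open and shut, and the axes are right-handed (so a half turn about z gives the same grasp; the last joint's range is limited). The gripper opens to 88 mm and grips with 3 to 60 N. Pads are 20 mm wide; open, the fingers measure 115 mm over their backs; the gripper's body (75 mm by 178 mm) begins 61 mm behind the grasp point.
Start: joints at [1.017, 0.359, 1.51, -0, 1.272, -0.115], TCP at [0.255, 0.543, 0.223] pointing down, gripper open.
Joint ranges: [-2.97, 2.97], [-1.01, 2.36], [0.21, 2.38], [-0.96, 4.11], [0.2, 2.71], [-2.98, 2.98]. Speed limits (rad/s): [2.39, 2.39, 3.14, 3.14, 3.14, 3.14].

### API

Orientations are given as a unit quaternion [x, y, z, w].
In Python, from bench import move_ptp, servo_line, goto_joints, move_gripper, sleep, inverse_kinematics, capture, PlanningError, close_job, spot_in, silhouettes, current_clock, current_joint_pos, current_qvel, current_joint_torque, current_position, current_orientation, current_force, current_torque, current_finger_gap gives the robot as it stands. Calls block until the motion is done:
- move_ptp(position, orientation): joint-space move of the TCP to a pose.
- servo_line(position, orientation=None, rate=0.15, contact_N=None): straight line of the TCP; orientation=None keeps the orientation; rate is the mean speed in m/s. With contact_N (N) it stops when the force on the tool has changed by that much, and returns True; else False.
- goto_joints(angles): joint-space move.
- move_gripper(opening): finger opening in m; the grip force is fixed at half the most; returns when the fingers have stopped.
- sleep(seconds).
- inverse_kinematics(position, orientation): joint angles nearest the present ones, or None.
- capture(name): name is "scene" or "top" or "wrist"; returns a dict with "image" (384x512x3 uint8, blue, green, red), "range_z" (384x512 float32, m along the optical axis (not along the pixel's ray), 0 where there is no reading), "intrinsics" (3x3 intrinsics, pixels), "R" (3x3) and "t" (3): a world point X has camera coordinates R X + t. Camera axes: x right, y down, z forward; pixel columns grow to the right and rows downward; lengths in m; the calibration is good to about 2 mm. A picture is of the moment at which its call begins.
A pose or a line that the arm cannot do raises PlanningError and nothing moves.
- close_job(): hands the job in, once; it reports no verdict.
Trained networks look in the newest picture that a camera, given by its name, has taken for a name from the list of things; names that differ only in an ending like _2 or _b are one class to them, and where a whole thing is asked for, a point or a joint stands for the part that bears it (a point fixed in the world has none). Each returns a list of dicts, best first, with "conf" (0 to 1); they miss things now and then, are a little off and sometimes report something else, mostly with a low value. They report only what shows in the picture. A call takes as long as a camera call.
- spot_in(camera, query): "xy" ([column, row] in pixels, amid what is visible of it).
- silhouettes(camera, query): "region" (384x512 bool, what is visible of it) and "xy" ([column, row] in pixels, amid what is visible of it).
Readings, each from a call of its own:
- current_clock(): time.
- current_joint_pos(): joint angles.
- current_qvel(): joint speeds.
- current_joint_torque(): joint torques, N m.
- current_position(): TCP position.
- current_orientation(): TCP orientation.
- current_force(): force on the tool from outside, world axes, zero at the start.
- current_torque(): the same for the moment, N m.
- current_finger_gap(): finger opening in m.
Only numpy, scipy, OpenCV 4.12 (cv2) and the standard library are available. Lean on these libraries where they do the work, as an engineer would, in place of code of your own. Each camera call takes 0.05 s, during which the arm holds its last target.

### The job

The lid of the plastic pail on the bench mat has only been started: parts of its rim still stand proud. Press down around the rim with the fingers, section by section and with no more than firm hand pressure, until all six sections have clicked fully down. Leave the pail standing where it is, and do not pick up or disturb anything else on the bench.

Things in the scene. Friction and masses are not known exactly. Their poses are not given: they have to be found in the camera images.
- pail: White plastic pail, full (about 3.2 kg), loose on a dark 5 mm bench mat, with a round light-grey snap-fit lid; base radius 84 mm, lid radius 103 mm, wire handle hanging against its +x side. Origin: centre of the underside, z up its axis. The lid's flat middle (radius 80 mm) lies 177 mm above the origin; around it runs a flat-topped rim between radii 85 and 103 mm, slit into six equal sections.
- rim1_top (a point): centre of the top face of rim section 1: on the pail's own +x side, 93.5 mm from its axis, mid-width; moves with the section. A section spans 58 degrees, with 2 degree slits between. Its top is 192 mm above the pail's origin while it stands up, 184 mm when shut, level with the other shut ones
- rim2_top (a point): the same for section 2, 60 degrees counter-clockwise (from above) from section 1
- rim3_top (a point): the same for section 3, 120 degrees counter-clockwise (from above) from section 1
- rim4_top (a point): the same for section 4, 180 degrees counter-clockwise (from above) from section 1
- rim5_top (a point): the same for section 5, 240 degrees counter-clockwise (from above) from section 1
- rim6_top (a point): the same for section 6, 300 degrees counter-clockwise (from above) from section 1
- rim1 (a joint): how far rim section 1 is pressed down (m): 0 standing up, 0.008 shut. It slides straight down, wherever along its arc it is pressed: it takes 7 N rising to about 12 N, then less; past 4.8 mm it snaps down by itself and stays, short of that it springs back up. A shut section is hard; pressing it again does no harm
- rim2 (a joint): the same for section 2
- rim3 (a joint): the same for section 3
- rim4 (a joint): the same for section 4
- rim5 (a joint): the same for section 5
- rim6 (a joint): the same for section 6
- mallet: bystander on the mat: rubber mallet with a wooden handle, lying, 280 mm long, 56 mm high; origin on its underside near mid-length, x towards the head
- tape_roll: bystander on the mat: roll of brown packing tape lying flat, radius 52 mm, 48 mm high; origin at the centre of the underside
- elbow: bystander on the mat: white plastic pipe elbow, about 75 x 75 mm, 45 mm high; origin on its underside
- box_knife: bystander on the mat: grey box knife, blade retracted, 160 x 26 mm, 20 mm high; origin at the centre of the underside, x along it
- small_carton: bystander on the bench: taped carton 160 x 110 x 90 mm; origin at the centre of the underside
- tee: bystander on the bench: white plastic pipe tee, 80 x 63 mm, 42 mm high; origin on the underside, in the middle of the straight run
- marker: bystander on the bench: black marker pen, lying, 136 mm long, 22 mm high; origin on the underside at mid-length

How it is judged:
At the end, for the whole second after the job is handed in: All six rim sections are down (each at least 7 of its 8 mm), and the pail stands upright (within 3 degrees) and at rest, less than 30 mm from where it stood (value of joint each of rim1, rim2, rim3, rim4, rim5, rim6 above 0.007 m and distance of pail from where it was at the start of the episode below 0.03 m and angle between pail's own z axis and vertical below 0.05 rad and linear speed of pail below 0.02 m/s); the robot touches nothing.
It fails at once if the pail is lifted, tipped or shoved out of its place (30 mm) (height (world z) of pail above 0.015 m or angle between pail's own z axis and vertical above 0.12 rad or distance of pail from where it was at the start of the episode above 0.03 m).
It fails at once if the fingers press on the pail with more than 80 N (contact force between the fingers and pail above 80 N).
It fails at once if the pail is pressed with the arm or the gripper's body instead of the fingers (5 N) (contact force between the arm and pail above 5 N).
It fails at once if a bystander is moved by more than 30 mm (distance of any of mallet, tape_roll, elbow, box_knife, small_carton, tee, marker from where it was at the start of the episode above 0.03 m).
It also fails if it takes over 45 s, if anything falls off the work surface, if the arm or the gripper's body presses on something with over 40 N, if the wrist force passes 120 N, or if a joint passes its speed limit or range.

## Working session

There is one attempt and no reset: what is moved stays moved. The work goes in short steps, each a Python script; the robot and the scene stay as the last script left them, time stands still between calls to the robot, and variables do not carry over. Pictures are saved under pics/ and viewed, and the job is handed in when it is done.

```bash
mkdir -p pics
cat > h.py <<'E'
import numpy as np, cv2
from bench import *
def pts(c):
    K=c["intrinsics"];z=c["range_z"];v,u=np.mgrid[0:z.shape[0],0:z.shape[1]]
    P=np.stack([(u-K[0,2])/K[0,0]*z,(v-K[1,2])/K[1,1]*z,z],-1)
    return (P-c["t"])@c["R"]
E
python3 - <<'E'
from h import *
print(current_clock(),current_position(),current_orientation())
for n in ["scene","top","wrist"]:
    c=capture(n);cv2.imwrite(f"pics/{n}0.png",c["image"]);W=pts(c);np.savez(f"{n}0.npz",W=W,z=c["range_z"])
    s=silhouettes(n,"pail")
    for d in s[:2]: print(n,d["conf"],d["xy"],d["region"].sum())
    if s:
        r=s[0]["region"]&(c["range_z"]>0);p=W[r];print(p.min(0),p.max(0),np.median(p,0))
    for k in range(1,7):
        for d in spot_in(n,f"rim{k}_top")[:2]:
            u,v=np.round(d["xy"]).astype(int);print(n,k,round(d["conf"],2),d["xy"],W[v,u].round(4))
E
```

```text
0.0 [0.2545615  0.54258632 0.22184066] [ 8.44040541e-01  5.36278659e-01 -7.82893064e-04  3.89199760e-04]
scene 0.78 [234.0, 203.4] 3167
[ 0.17840971 -0.24389464 -0.00459851] [0.66488339 0.02051657 0.20245489] [ 0.61115533 -0.07517263  0.17675309]
scene 1 0.55 [188.2, 207.9] [ 0.5288 -0.2663  0.0458]
scene 1 0.26 [228.2, 199.6] [ 0.6547 -0.0842  0.1912]
scene 2 0.66 [210.5, 188.9] [ 0.5881 -0.1581  0.1865]
scene 3 0.73 [229.0, 199.2] [ 0.6555 -0.0803  0.1964]
scene 3 0.59 [243.3, 171.8] [ 0.4799 -0.0494  0.1888]
scene 4 0.56 [251.3, 193.5] [ 0.623  -0.0067  0.1958]
scene 6 0.45 [242.5, 170.7] [ 0.4682 -0.0545  0.185 ]
top 0.92 [296.8, 194.0] 3907
top 0.46 [296.9, 220.8] 146
[ 0.4522904  -0.21339608 -0.00047793] [0.706344   0.02655149 0.20453266] [ 0.54992198 -0.08134827  0.18525116]
top 1 0.65 [324.1, 208.9] [ 0.4985 -0.1531  0.1877]
top 2 0.58 [336.9, 243.1] [ 0.3998 -0.2147  0.0249]
top 2 0.55 [327.2, 176.3] [ 0.5977 -0.1662  0.1884]
top 4 0.65 [325.5, 204.0] [ 0.5131 -0.1594  0.1894]
top 4 0.49 [271.1, 176.6] [0.597  0.002  0.1961]
top 5 0.45 [325.7, 172.9] [ 0.606  -0.1629  0.193 ]
top 5 0.34 [350.3, 210.3] [ 0.5079 -0.26    0.0435]
top 6 0.62 [296.8, 219.9] [ 0.4673 -0.0718  0.191 ]
```

Run:
```python
import cv2,numpy as np
a=cv2.imread("pics/top0.png");s=cv2.imread("pics/scene0.png")
cv2.imwrite("pics/top0c.png",cv2.resize(a[120:270,200:400],None,fx=4,fy=4,interpolation=cv2.INTER_CUBIC))
cv2.imwrite("pics/scene0c.png",cv2.resize(s[130:280,140:340],None,fx=4,fy=4,interpolation=cv2.INTER_CUBIC))
W=np.load("top0.npz")["W"];P=W.reshape(-1,3)
near=np.hypot(P[:,0]-.56,P[:,1]+.08)<.13
L=P[near&(P[:,2]>.17)&(P[:,2]<.215)]
(c,r)=cv2.minEnclosingCircle(L[:,:2].astype(np.float32));print(c,r)
d=L[:,:2]-c;rad=np.hypot(*d.T);an=np.degrees(np.arctan2(d[:,1],d[:,0]))%360
print(np.percentile(rad,[95,99,100]))
for k in range(36):
    m=(rad>.084)&(rad<.103)&((an//10)==k);print(k*10,m.sum(),np.median(L[m,2]).round(4))
print("mid",np.median(L[rad<.07,2]))
```

```text
(0.554344117641449, -0.0786796435713768) 0.10330311208963394
[0.10009809 0.10263948 0.10328408]
0 34 0.198
10 34 0.1976
20 31 0.1982
30 34 0.1979
40 37 0.1977
50 35 0.1979
60 34 0.198
70 35 0.1982
80 35 0.1973
90 32 0.1976
100 36 0.1983
110 35 0.1986
120 35 0.1983
130 34 0.198
140 36 0.1942
150 38 0.1894
160 35 0.19
170 36 0.1902
180 38 0.1901
190 36 0.1907
200 33 0.19
210 36 0.1903
220 33 0.1897
230 34 0.19
240 35 0.1894
250 36 0.1897
260 30 0.1891
270 35 0.1905
280 34 0.1891
290 34 0.1888
300 32 0.1903
310 30 0.1901
320 31 0.1894
330 35 0.1978
340 37 0.1971
350 35 0.1974
mid 0.18398165697203894
```

View pics/top0.png

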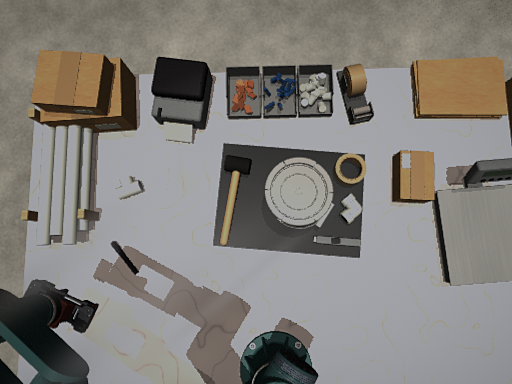

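View pics/scene0.png

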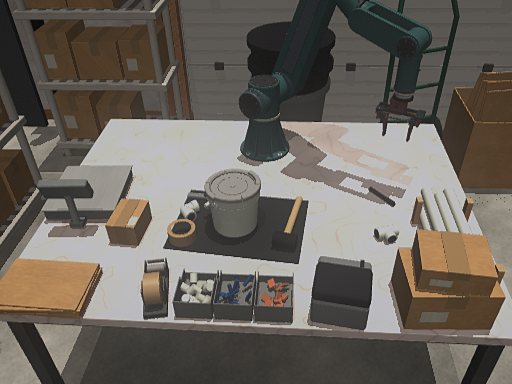

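```bash
true
```

```text
(no output)
```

View pics/top0c.png

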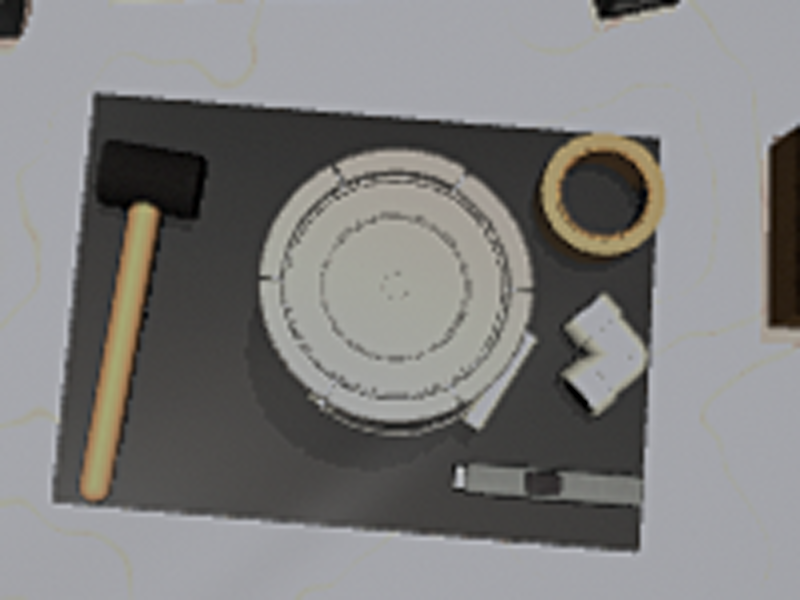

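View pics/scene0c.png

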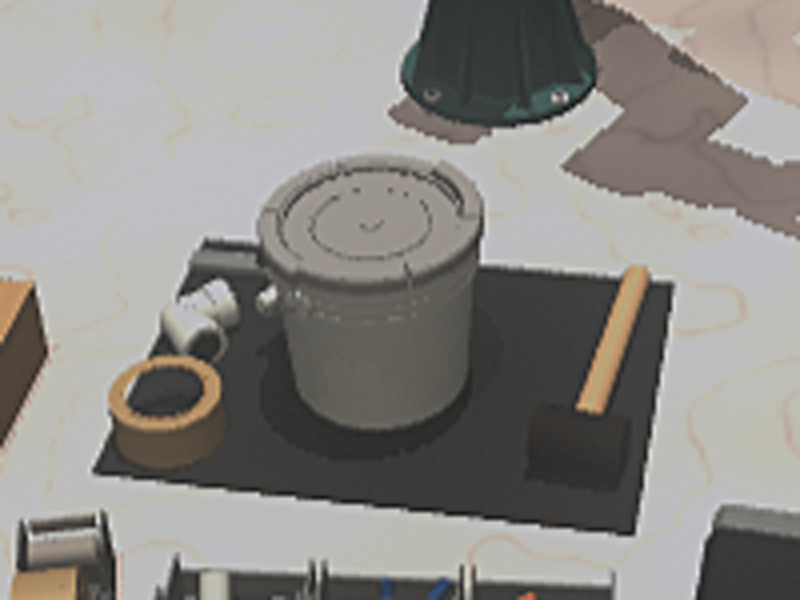

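The top view shows the slits at about 27, 86, 147, 209, 268 and 328°. Sections centred at −3, 57 and 117° (world angle) stand at a measured z of 0.198 and the rest at 0.190. That fits 0.197 and 0.189 expected, and the handle at about 237° is section 1. The centre (0.554, −0.079) and radius of 0.103 also check out. Next I'll shut the fingers and press.

```bash
cat > press.py <<'E'
from h import *
C=np.array([.5543,-.0787])
q=current_orientation()
def press(a,r=.0925):
    x,y=C+r*np.array([np.cos(np.radians(a)),np.sin(np.radians(a))])
    move_ptp([x,y,.225],q); servo_line([x,y,.206],rate=.1)
    f0=current_force()
    hit=servo_line([x,y,.1855],rate=.015,contact_N=30)
    print(a,hit,"z",current_position().round(4) if hasattr(current_position(),'round') else current_position(),"dF",np.round(np.array(current_force())-f0,1),"t",current_clock())
    servo_line([x,y,.225],rate=.1)
E
python3 - <<'E'
from press import *
move_gripper(0.0)
move_ptp([C[0]+.03,C[1]+.05,.30],q)
press(57)
c=capture("top");W=pts(c).reshape(-1,3);d=W[:,:2]-C;rad=np.hypot(*d.T);an=np.degrees(np.arctan2(d[:,1],d[:,0]))%360
for a in (237,297,357,57,117,177):
    for o in(-20,20):
        m=(rad>.086)&(rad<.102)&(abs((an-a-o+180)%360-180)<8)&(W[:,2]<.207)&(W[:,2]>.17);print(a,o,m.sum(),np.median(W[m,2]).round(4))
E
```

```text
57 False z [ 0.6051 -0.001   0.1887] dF [-7.5  1.3 21.9] t 7.1917
237 -20 48 0.1903
237 20 48 0.1895
297 -20 45 0.1904
297 20 45 0.1897
357 -20 43 0.1988
357 20 8 0.1987
57 -20 0 nan
57 20 46 0.1902
117 -20 45 0.1987
117 20 49 0.1979
177 -20 11 0.1906
177 20 49 0.1907
  return _methods._mean(a, axis=axis, dtype=dtype,
  ret = ret.dtype.type(ret / rcount)
```

Section 57° clicked shut: the fingertips stopped at z = 0.1887 and depth reads 0.190. I'll press the other two next.

Run:
```python
from press import *
press(357); press(117)
move_ptp([.40,.35,.32],q)
c=capture("top");cv2.imwrite("pics/top1.png",cv2.resize(c["image"][120:270,200:400],None,fx=4,fy=4,interpolation=cv2.INTER_CUBIC))
W=pts(c).reshape(-1,3)
near=np.hypot(*(W[:,:2]-C).T)<.125
L=W[near&(W[:,2]>.17)&(W[:,2]<.215)];print(cv2.minEnclosingCircle(L[:,:2].astype(np.float32)))
d=W[:,:2]-C;rad=np.hypot(*d.T);an=np.degrees(np.arctan2(d[:,1],d[:,0]))%360
for a in (237,297,357,57,117,177):
    for o in(-20,0,20):
        m=(rad>.086)&(rad<.102)&(abs((an-a-o+180)%360-180)<8)&(W[:,2]<.25)&(W[:,2]>.17);print(a,o,m.sum(),np.median(W[m,2]).round(4))
print(current_clock(),current_force())
```

```text
357 False z [ 0.6471 -0.0837  0.1887] dF [-5.2  1.8 20.8] t 10.1
117 True z [0.5123 0.0038 0.1891] dF [-2.1  1.   7.4] t 12.8667
((0.5542008876800537, -0.07844793051481247), 0.10317206382751465)
237 -20 44 0.1907
237 0 46 0.1901
237 20 47 0.1904
297 -20 45 0.1904
297 0 45 0.1904
297 20 43 0.1905
357 -20 44 0.1909
357 0 45 0.1901
357 20 44 0.1905
57 -20 44 0.1901
57 0 45 0.1901
57 20 46 0.1907
117 -20 47 0.1905
117 0 46 0.19
117 20 47 0.191
177 -20 47 0.1904
177 0 49 0.1899
177 20 49 0.1902
14.8333 [-0.32616173 -0.77347864  0.38927954]
```

View pics/top1.png

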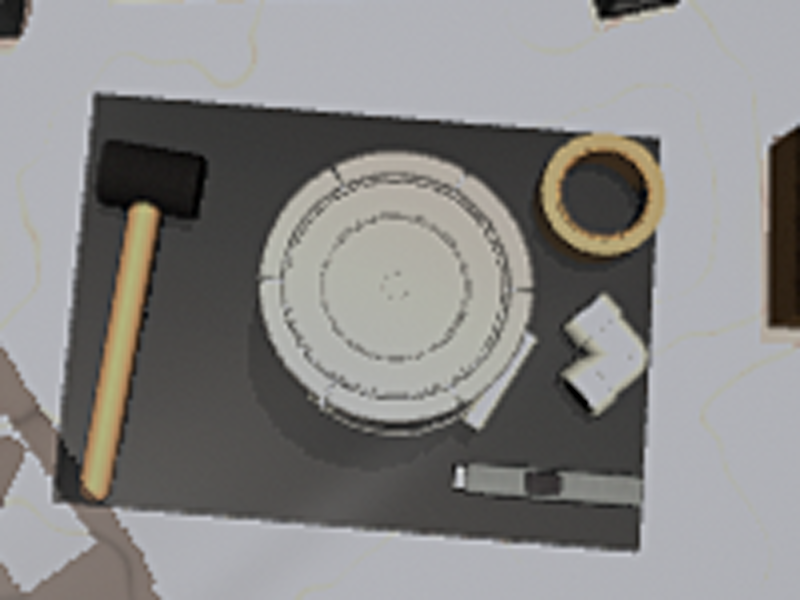

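The picture shows an even rim all round. The pail centre at about (395, 287) and the bystanders are where they were. All 18 depth samples on the rim read 0.190–0.191, so I'm handing in.

```bash
python3 -c "
from bench import *
close_job()"
```

```text
the job is handed in; nothing more can be done
```

All six rim sections of the lid are down, and the job is handed in. Three sections stood up at the start, centred at world angles of about −3°, 57° and 117°. I pressed each one once with the shut fingers. The other three were already shut, so I left them alone.

**Presses:** The first two presses (57° and −3°) ended with an upward force of about 21–22 N on the tool, at a fingertip height of 0.189 m, which is the shut level. The 117° press stopped at its 30 N contact limit, also at 0.189 m.

**Last checks:**
- **Rim height:** Every section reads 0.190–0.191 m in depth at three spots. The true shut height is 0.189 m; the lid's middle read about 2 mm high too, so I put the difference down to camera calibration.
- **Pail:** Its centre moved less than 1 mm in the measurement. I did not measure its tilt separately, but the rim is level all round.
- **Bystanders:** The four things on the mat look unmoved in the last top picture. I did not check the carton, tee and marker again, but the arm went nowhere near them.
- **Arm:** It is parked well clear and touching nothing. The robot clock read 14.8 s at the last check before handing in.

No check failed or disagreed.

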